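Push a label holder home behind the relay shelf's lip and keep it pressed

TASK

Lift the narrower of the two label holders out of the slotted stand and push it, label side towards the robot as it stands now, straight down behind the lip of the relay shelf, into the empty bay, until the sprung strip under it is fully down and the holder is home. Do not ram it, leave the wider holder in the stand and do not disturb the other things. Finish while still holding the holder pressed home: do not let go, the spring would push it out again.

Things in the scene. Friction and masses are not known exactly. Their poses are not given: they have to be found in the camera images.
- holder: narrower label holder, loose, about 50 g, grey plastic: upright plate 60 mm wide (its y), 72 mm tall. Lower 46 mm: tongue 8 mm thick (its x), the lowest 3 mm 6 x 57 mm; upper 26 mm: grip head 12 mm thick, to pinch from above across its thickness. Paper label on the tongue's -x face. Origin: middle of the underside. Starts upright in either slot of the stand, label to the robot's side
- label_face (a point): point on the holder, in the middle of the grip head's label-side face: 6 mm to -x and 59 mm above the holder's origin
- wide_holder: the wider label holder, the same in all but width (84 mm, 70 g), loose in the stand's other slot. Too wide for the bay; stays in the stand. Origin and axes as for the narrower one
- stand: fixed pale wooden block 70 x 220 x 28 mm (x, y, z) on the table, with two slots side by side (centres at y = +55 and -55 mm in its frame), each 12 mm (x) by 93 mm (y) wide, 18 mm deep, so the slot floors are 10 mm above the table. Origin: middle of its underside
- bay_mouth (a point): middle of the bay's mouth, 52 mm above the table. The bay is an upright pocket between the lip and the board's edge, 66 mm long (shelf's y) and 11.5 mm wide (shelf's x), open at the top; beyond its ends the gap is filled in level with the board. Site axes as the shelf's
- strip (a joint): sprung metal strip, the bay's floor. 0: up, its top 12 mm below the mouth. The holder's underside pushes it straight down, up to 0.010 m (hard stop: underside 22 mm below the mouth, 30 mm above the table; holder's top 102 mm above the table). Spring: 4 N to start, 9 N fully down; let go, it pushes the holder up again
- shelf: fixed low white metal relay shelf on the table, 340 mm wide (y), about 180 mm deep (x), its board's top 52 mm above the table. A turned-up lip runs along its front (-x) edge, its top leaning outwards a little, about 1 mm above the board. Origin: on the table under the middle of the bay; z up, x from lip to board, y along the lip. A relay stands on the board, at least 70 mm behind the bay
- relay_a: a relay, clear case on a black base, 56 x 56 x 82 mm, standing on the shelf board; bystander
- relay_b: a like relay standing on the table, 56 x 56 x 82 mm; bystander
- screwdriver: screwdriver lying on the table; bystander
- brush: brush lying on the table; bystander
- tape: roll of paper tape lying flat, 72 mm across, 19 mm high; bystander
- pliers: pliers lying on the table, about 155 mm long; bystander
- magnifier: hand magnifier lying on the table, 12 mm high; bystander
Things that resemble listed ones, but are neither listed nor needed, are in the scene too. What is shaped like the holder but green or turquoise is not meant.

How it is judged:
On the way, in this order (a step that is already met when the one before it is completed fails the run):
1. the narrower holder is lifted clear of the stand (height (world z) of holder above 0.045 m), for 0.1 s.
2. the holder is behind the lip and pressed home (value of joint strip above 0.0075 m and x of holder in the frame of shelf between -0.004 and 0.004 m and y of holder in the frame of shelf between -0.006 and 0.006 m and z of holder in the frame of shelf below 0.0335 m and angle between holder's own z axis and vertical below 0.12 rad and x of label_face in the frame of shelf below 0 m and contact force between holder and strip above 3 N and contact force between the fingers and holder above 2 N), for 0.3 s.
At the end, for the whole second after the job is handed in: The narrower holder is upright in the bay, label to the lip side (4 mm across, 6 mm along, 0.12 rad), underside below 33.5 mm, strip 7.5 mm or more down, at rest, pressing the strip with over 3 N, fingers on it with over 2 N; the wider holder moved under 15 mm (all of step 2 and linear speed of holder below 0.02 m/s and distance of wide_holder from where it was at the start of the episode below 0.015 m); the arm keeps its last pose, push and grip.
It fails at once if the holder is rammed against the shelf or its strip (over 45 N) (contact force between holder and shelf above 45 N or contact force between holder and strip above 45 N).
It fails at once if the wider holder is pulled out or shoved (over 15 mm) (distance of wide_holder from where it was at the start of the episode above 0.015 m).
It fails at once if another thing on the bench is disturbed (over 20 mm) (distance of any of relay_a, relay_b, screwdriver, brush, tape, pliers, magnifier from where it was at the start of the episode above 0.02 m).
It also fails if it takes over 38 s, if anything falls off the work surface, if the arm or the gripper's body presses on something with over 40 N, if the wrist force passes 120 N, or if a joint passes its speed limit or range.

ROBOT

A 7-joint arm with a two-finger parallel gripper is mounted at the origin on the work surface. World frame = base frame: x ahead of the robot, y to its left, z up, the work surface at z = 0. Lengths are in m, angles in rad, forces in N, time in s.
With the tool pointing down it reaches from about 0.425 to 0.875 m from the base axis. Payload 4.7 kg.
Tool frame: the origin (TCP) lies on the mounting face of the last link; the fingertips stand 173 mm ahead of it and the grasp point (between the pads) lies 155 mm ahead of it; z points along the fingers, y is the line along which they close (so a half turn about z gives the same grasp; the last joint's range is limited). The gripper opens to 85 mm and grips with 20 to 120 N. Pads are 22 mm wide; open, the fingers measure 114 mm over their backs; the gripper's body (76 mm by 85 mm) begins 54 mm behind the grasp point. The pads swing forward as they close: fully open they stand 13 mm farther back than shut.
Start: joints at [1.262, 0.321, -0.07, 1.45, 0.023, 1.371, -0.057], TCP at [0.206, -0.616, 0.405] pointing down, gripper open.
Joint ranges: [-2.86, 2.86], [-0.3, 2.09], [-1.38, 1.24], [0.06, 2.45], [-1.56, 4.7], [0.09, 2.05], [-2.69, 2.69]. Speed limits (rad/s): [2.57, 2.57, 3.14, 3.14, 3.14, 3.14, 3.14].

INTERFACE

Orientations are given as a 3x3 rotation matrix whose columns are the frame's x, y, z axes.
In Python, from station import * gives the robot as it stands.
- The arm moves only by the tool arm_command, never from a script. Its argument "targets" is text: rows parted by semicolons, each of 7 numbers parted by spaces: the shift along the world's x, y, z in mm, then the turn, a rotation vector about the world's x, y, z in degrees, then the finger opening in mm, from 0 to 85.4. In form: dx dy dz ax ay az hand; .... A call has exactly 8 rows; each row shifts and turns the commanded pose from where the row before left it; what a row does not reach is not made up. A row lasts 1/8 s, in which the tool goes at most 62.5 mm and 10.7 degrees, less where a joint would pass 70% of its speed; a pose out of reach is approached as far as the arm can. A call is refused whole if a number of a shift passes 62.5 or a number of a turn 10.7, either way. A call with a gripper value outside its range is refused whole. The fingers move at their own pace and stop on an object; "newtons" is the grip in N (left out, the last holds). Time passes only in rows, so rows that do not move let the fingers close, or fill a call up. It gives the time, the measured TCP pose, the force, the opening and the grip force at its end, in the units of the state.
- observe(): the state, without advancing time (a new reading comes with each control period).
- grab_frame(name): name is "scene" or "side" or "wrist"; returns the picture (480x640x3 uint8, blue, green, red); there is no depth.
- get_calibration(name): a dict with "camera_matrix" (3x3 intrinsics, pixels), "distortion" ([k1, k2, p1, p2, k3] as OpenCV has them; the pictures are not rectified), "R" (3x3) and "t" (3): a world point X has camera coordinates R X + t. Camera axes: x right, y down, z forward; pixel columns grow to the right and rows downward; lengths in m; the calibration is good to about 2 mm. A picture is of the moment at which its call begins: read the wrist's pose just before it. get_calibration takes no time and is no camera call; for the wrist camera it gives the pose at the moment of the call.
- job_done(): hands the job in; it is judged then, once.
The state is a dict: "time_s": time; "qpos": joint angles; "qd": joint speeds; "tau": joint torques, N m; "tcp_pos": TCP position; "tcp_rot": TCP orientation; "ft_force": force on the tool from outside, world axes, zero at the start; "moment": the same for the moment, N m; "width": finger opening in m; "gripper_force": force on a finger pad.
Only numpy, scipy, OpenCV 4.12 (cv2) and the standard library are available. Lean on these libraries where they do the work, as an engineer would, in place of code of your own. Each camera call takes 0.05 s, during which the arm holds its last target. There are 200 camera calls.

## Working session

There is one attempt and no reset: what is moved stays moved. The work goes in short steps, Python scripts to look and compute and a tool call to move; the robot and the scene stay as the last step left them, time stands still between calls to the robot, and variables do not carry over. Pictures are saved under pics/ and viewed, at most 10 in all, crops included, and the job is handed in when it is done.

Besides the shell and the picture viewer there is one more tool, called after "Request:" as a command line: name --argument value ..., lists and objects as JSON in quotes. arm_command: Moves the arm, as the interface text tells. Its arguments: {"type":"object","properties":{"targets":{"type":"string"},"newtons":{"type":"number"}},"required":["targets"]}

```bash
mkdir -p pics; cat > h.py <<'E'
from station import *
import numpy as np, cv2
def ray(cal,uv):
    p=cv2.undistortPoints(np.array([[uv]],float),np.array(cal["camera_matrix"]),np.array(cal["distortion"]))[0,0]
    R=np.array(cal["R"]);t=np.array(cal["t"])
    return -R.T@t, R.T@np.array([p[0],p[1],1.])
def onz(cal,uv,z):
    c,d=ray(cal,uv); return c+d*(z-c[2])/d[2]
def proj(cal,X):
    R=np.array(cal["R"]);r=cv2.Rodrigues(R)[0]
    return cv2.projectPoints(np.array(X,float).reshape(-1,3),r,np.array(cal["t"]),np.array(cal["camera_matrix"]),np.array(cal["distortion"]))[0][:,0]
E
python3 - <<'E'
from h import *
for n in("scene","side","wrist"):
    c=get_calibration(n); im=grab_frame(n); cv2.imwrite(f"pics/{n}0.png",im); print(n,-np.array(c["R"]).T@c["t"], np.array(c["R"])[2])
print(observe())
E
```

```text
scene [ 1.01718778 -0.62704148  0.77749836] [-0.42598281  0.59621778 -0.68048733]
side [0.29444308 0.72029964 0.96163605] [ 0.22927828 -0.61698905 -0.75283197]
wrist [ 0.27416447 -0.59327694  0.3726882 ] [-0.26719599 -0.08737905 -0.95967245]
{'time_s': 0.15, 'qpos': array([ 1.26208526,  0.32164383, -0.07006606,  1.45138426,  0.02262518,
        1.37078067, -0.05687732]), 'qd': array([-0.00172611, -0.00189156,  0.00049753, -0.00310918, -0.00022177,
        0.00123081, -0.00236249]), 'tau': array([-3.07915489e-04, -4.94096339e+01, -3.83091867e-01, -3.14683020e+01,
        1.28561561e-02,  8.29220022e-03, -4.16519674e-05]), 'tcp_pos': array([ 0.20611218, -0.61630154,  0.40388548]), 'tcp_rot': array([[ 9.48336551e-01,  3.17265616e-01, -5.61775825e-04],
       [ 3.17266092e-01, -9.48335645e-01,  1.31548690e-03],
       [-1.15393278e-04, -1.42575673e-03, -9.99998977e-01]]), 'ft_force': array([-0.92676593,  0.91691767,  0.25401395]), 'moment': array([ 0.02460411, -0.00900717, -0.05133018]), 'gripper_force': 0.0, 'width': 0.08565238596934856}
```

View pics/scene0.png

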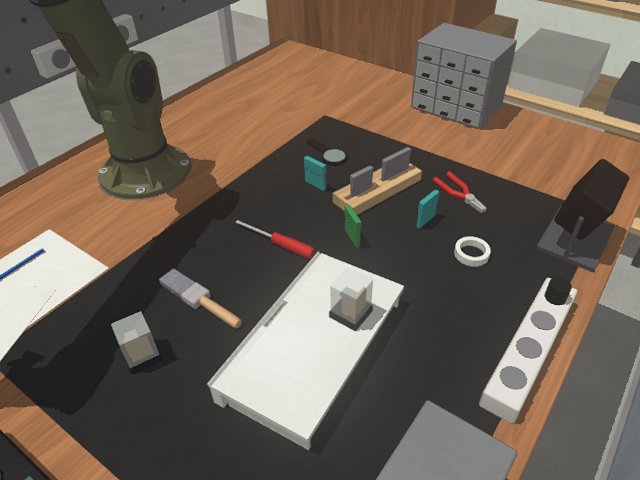

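View pics/side0.png

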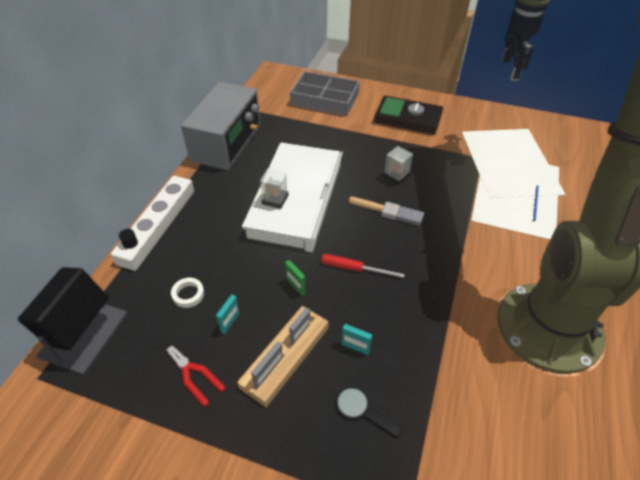

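Scene view: the stand is at (378,188) with two grey plates, the nearer at (361,180) and the other at (397,163). The shelf is at (305,345), with a dark bay slot along its lip at about (273,313). Side view: plates at (300,322) and (267,365), bay at (324,192).

Could be taken for the holder (scene pixels):
- grey (361,180): looks narrower
- grey (397,163): looks wider
- turquoise (315,172) and (428,209): not meant
- green (352,226): not meant

I choose the grey plate at (361,180) and will check it in a crop.

```bash
python3 - <<'E'
import cv2,numpy as np
a=cv2.imread("pics/scene0.png");b=cv2.imread("pics/side0.png")
def c(im,u,v,w=100,h=75): return cv2.resize(im[v:v+h,u:u+w],(400,300),interpolation=cv2.INTER_CUBIC)
cv2.imwrite("pics/crop1.png",np.vstack([np.hstack([c(a,328,140),c(a,225,270)]),np.hstack([c(b,235,305,),c(b,275,150)])]))
E
```

```text
(no output)
```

View pics/crop1.png

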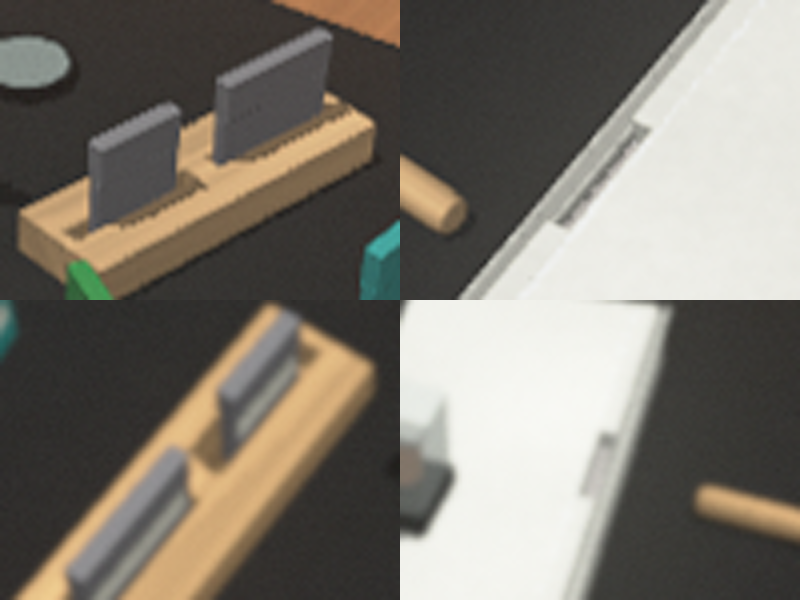

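The crop confirms it: the nearer plate is clearly the narrower one, and the side view shows the label on its robot side. The bay runs from about (287,302) to (264,326) in the scene view.

```bash
python3 - <<'E'
from h import *
a=get_calibration("scene");b=get_calibration("side")
S=lambda u,v:(328+u/4,140+v/4); B=lambda u,v:(225+(u-400)/4,270+v/4)
T=lambda u,v:(235+u/4,305+(v-300)/4); D=lambda u,v:(275+(u-400)/4,150+(v-300)/4)
for n,c,p,z in [("n top front-left",a,S(91,145),.082),("n top front-right",a,S(180,113),.082),("n topback l",a,S(91,138),.082),("topback r",a,S(166,104),.082),
 ("w l",a,S(217,78),.082),("w r",a,S(331,38),.082),("side n l",b,T(222,392),.082),("side n r",b,T(298,322),.082),("side w l",b,T(72,578),.082),("side w r",b,T(188,462),.082),
 ("bay far",a,B(650,130),.052),("bay near",a,B(562,227),.052),("bay far lip",a,B(640,122),.052),("side bay top",b,D(616,435),.052),("side bay bot",b,D(600,497),.052)]:
    print(n,np.round(onz(c,p,z)*1000))
# dims check of colours: mask of grey top? skip
print(np.array(get_calibration("wrist")["camera_matrix"]))
s=observe();w=get_calibration("wrist");R=s["tcp_rot"];cc=-np.array(w["R"]).T@w["t"]
print("cam in tcp",R.T@(cc-s["tcp_pos"]), "axes",np.round(R.T@np.array(w["R"]).T,3))
E
```

```text
n top front-left [499. 180.  82.]
n top front-right [523. 234.  82.]
n topback l [495. 186.  82.]
topback r [512. 237.  82.]
w l [522. 276.  82.]
w r [556. 349.  82.]
side n l [517. 238.  82.]
side n r [495. 186.  82.]
side w l [547. 356.  82.]
side w r [518. 280.  82.]
bay far [ 594. -166.   52.]
bay near [ 597. -230.   52.]
bay far lip [ 587. -165.   52.]
side bay top [ 587. -228.   52.]
side bay bot [ 579. -168.   52.]
[[376.93597024   0.         325.19849339]
 [  0.         376.93597024 238.08999018]
 [  0.           0.           1.        ]]
cam in tcp [ 0.07184707 -0.00016016  0.03104384] axes [[-0.    -0.96  -0.281]
 [ 1.    -0.    -0.   ]
 [ 0.    -0.281  0.96 ]]
```

Request:
arm_command --targets "24 26 -3 0 0 4.6 40;24 26 -3 0 0 4.6 40;24 26 -3 0 0 4.6 40;24 26 -3 0 0 4.6 40;24 26 -3 0 0 4.6 40;24 26 -3 0 0 4.6 40;24 26 -3 0 0 4.6 40;24 26 -3 0 0 4.6 40"

```text
time_s: 1.15
tcp_pos: [0.3998, -0.4066, 0.3806]
tcp_rot: [[0.565, 0.825, 0.0], [0.825, -0.565, -0.0], [-0.0, 0.0, -1.0]]
ft_force: [0.6, -0.1, -0.3]
width: 0.0399
gripper_force: 0.0
```

Request:
arm_command --targets "27 30 -3 0 0 5.3 40;27 30 -3 0 0 5.3 40;27 30 -3 0 0 5.3 40;27 30 -3 0 0 5.3 40;27 30 -3 0 0 5.3 40;27 30 -3 0 0 5.2 40;27 30 -3 0 0 5.2 40;0 0 0 0 0 0 40"

```text
time_s: 2.15
tcp_pos: [0.5894, -0.1931, 0.3593]
tcp_rot: [[-0.048, 0.999, 0.001], [0.999, 0.048, 0.003], [0.003, 0.001, -1.0]]
ft_force: [-0.6, 0.9, -0.5]
width: 0.0398
gripper_force: 0.0
```

```bash
python3 - <<'E'
from h import *
import pickle
s=observe();c=get_calibration("wrist");im=grab_frame("wrist");cv2.imwrite("pics/bay.png",im);pickle.dump((s,c),open("bay.pkl","wb"))
print(s["tcp_pos"],np.degrees(np.arctan2(s["tcp_rot"][1,1],s["tcp_rot"][0,1])),s["qpos"],s["ft_force"])
print(proj(c,[(590,-198,52),(590,-168,52),(590,-229,52)]) if 0 else proj(c,np.array([(590,-198,52),(590,-168,52),(590,-229,52)])/1000))
E
```

```text
[ 0.58935523 -0.19310788  0.3593029 ] 2.7371045971532193 [ 0.71304972  0.32957544 -0.54022312  1.57516091  0.17098828  1.28484444
  0.1960506 ] [-0.58269172  0.90657774 -0.53517601]
[[324.85979558 233.94695951]
 [326.77825116 194.91437419]
 [322.99077653 271.98821342]]
```

View pics/bay.png

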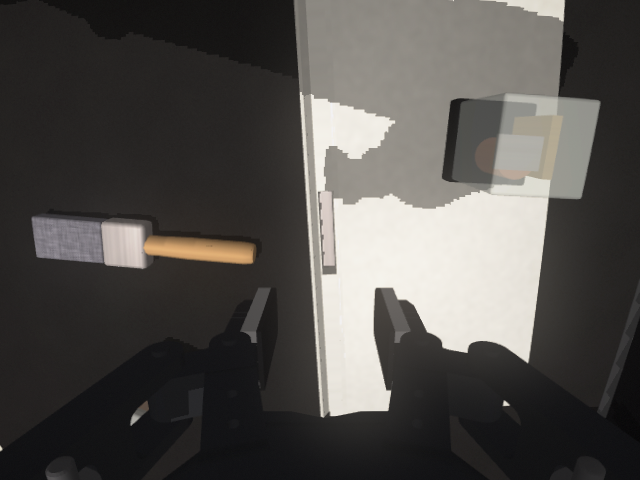

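The wrist view shows the bay's strip as the pinkish slot between about (326,191) and (329,273), the lip just left of it, and relay_a well to the right. I'll zoom in to place the edges.

```bash
python3 - <<'E'
import cv2,numpy as np
im=cv2.imread("pics/bay.png")
cv2.imwrite("pics/bayc.png",cv2.resize(im[180:285,290:370],(456,598),interpolation=cv2.INTER_NEAREST))
g=im.astype(int)
for v in (200,215,230,245,260): print(v,[ (tuple(g[v,u])) for u in range(312,340,1)])
for u in (325,327,329): print(u,[g[v,u].tolist() for v in list(range(186,196))+list(range(262,280))])
E
```

```text
200 [(np.int64(143), np.int64(151), np.int64(157)), (np.int64(144), np.int64(152), np.int64(157)), (np.int64(143), np.int64(151), np.int64(156)), (np.int64(143), np.int64(151), np.int64(155)), (np.int64(168), np.int64(178), np.int64(182)), (np.int64(202), np.int64(213), np.int64(218)), (np.int64(151), np.int64(159), np.int64(164)), (np.int64(143), np.int64(148), np.int64(156)), (np.int64(202), np.int64(209), np.int64(220)), (np.int64(203), np.int64(209), np.int64(220)), (np.int64(200), np.int64(206), np.int64(219)), (np.int64(200), np.int64(206), np.int64(219)), (np.int64(201), np.int64(207), np.int64(219)), (np.int64(201), np.int64(208), np.int64(219)), (np.int64(200), np.int64(207), np.int64(219)), (np.int64(201), np.int64(206), np.int64(219)), (np.int64(198), np.int64(204), np.int64(217)), (np.int64(194), np.int64(201), np.int64(213)), (np.int64(193), np.int64(201), np.int64(212)), (np.int64(174), np.int64(180), np.int64(191)), (np.int64(118), np.int64(124), np.int64(129)), (np.int64(179), np.int64(189), np.int64(195)), (np.int64(233), np.int64(239), np.int64(242)), (np.int64(235)
[... 6246 characters left out ...]
102, 108, 112], [108, 114, 119], [108, 114, 118], [108, 114, 118], [108, 114, 118], [108, 114, 118], [108, 114, 118], [180, 191, 198], [231, 238, 242], [230, 238, 242], [230, 238, 241], [231, 239, 242], [231, 238, 242]]
329 [[134, 142, 147], [135, 143, 147], [134, 142, 146], [134, 142, 147], [135, 142, 147], [161, 167, 176], [196, 201, 214], [196, 202, 214], [197, 202, 214], [197, 201, 214], [192, 197, 210], [192, 197, 210], [192, 197, 210], [162, 168, 178], [108, 114, 120], [108, 114, 119], [109, 115, 119], [108, 115, 119], [108, 114, 119], [108, 115, 119], [108, 115, 119], [109, 115, 119], [180, 191, 198], [230, 238, 242], [230, 238, 241], [230, 238, 241], [230, 238, 242], [231, 239, 242]]
```

View pics/bayc.png

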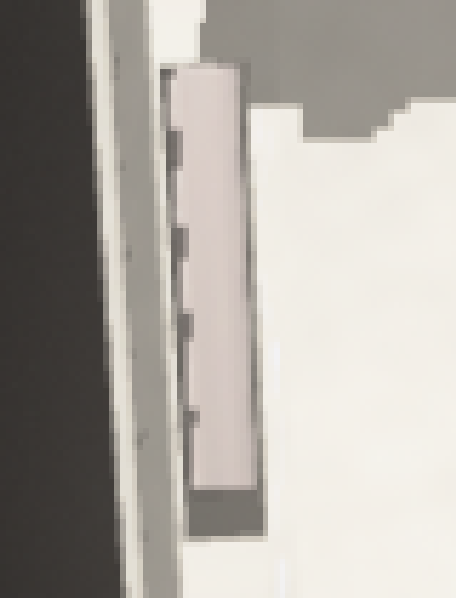

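```bash
python3 - <<'E'
from h import *
import pickle
s,c=pickle.load(open("bay.pkl","rb"))
P=lambda u,v:onz(c,(u,v),.052)*1000
for p in [(333,200),(334.5,230),(335.7,260),(317.8,200),(319.8,230),(321.6,260),(327,190.5),(329,274)]: print(p,np.round(P(*p),1))
E
```

```text
(333, 200) [ 594.8 -171.6   52. ]
(334.5, 230) [ 597.2 -194.5   52. ]
(335.7, 260) [ 599.4 -218.6   52. ]
(317.8, 200) [ 583.5 -172.1   52. ]
(319.8, 230) [ 586.  -195.1   52. ]
(321.6, 260) [ 588.5 -219.1   52. ]
(327, 190.5) [ 590.  -164.7   52. ]
(329, 274) [ 594.8 -230.5   52. ]
```

Request:
arm_command --targets "-10 50 0 0 0 -3.3 40;-10 50 0 0 0 -3.3 40;-10 50 0 0 0 -3.3 40;-10 50 0 0 0 -3.3 40;-10 50 0 0 0 -3.3 40;-10 50 0 0 0 -3.3 40;-10 50 0 0 0 -3.3 40;-10 50 0 0 0 -3.3 40"

```text
time_s: 3.2
tcp_pos: [0.5069, 0.2018, 0.36]
tcp_rot: [[0.414, 0.91, 0.001], [0.91, -0.414, -0.001], [-0.001, 0.002, -1.0]]
ft_force: [0.4, 0.6, 0.1]
width: 0.0403
gripper_force: 0.0
```

Request:
arm_command --targets "-1 2 0 0 0 0 40;-1 1 0 0 0 0 40;0 0 0 0 0 0 40;0 0 0 0 0 0 40;0 0 0 0 0 0 40;0 0 0 0 0 0 40;0 0 0 0 0 0 40;0 0 0 0 0 0 40"

```text
time_s: 4.2
tcp_pos: [0.5051, 0.2046, 0.3597]
tcp_rot: [[0.41, 0.912, 0.0], [0.912, -0.41, -0.0], [-0.0, 0.0, -1.0]]
ft_force: [0.4, -0.3, -0.1]
width: 0.0401
gripper_force: 0.0
```

```bash
python3 - <<'E'
from h import *
import pickle
s=observe();c=get_calibration("wrist");im=grab_frame("wrist");cv2.imwrite("pics/st.png",im);pickle.dump((s,c),open("st.pkl","wb"))
print(s["time_s"],s["tcp_pos"],np.degrees(np.arctan2(s["tcp_rot"][1,1],s["tcp_rot"][0,1])),s["qpos"])
E
```

```text
4.2 [0.50514906 0.20461087 0.3597384 ] -24.197764324522872 [ 0.24471491  0.19093653 -0.75146502  1.75280127  0.13698164  1.25133403
 -0.96320634]
```

View pics/st.png

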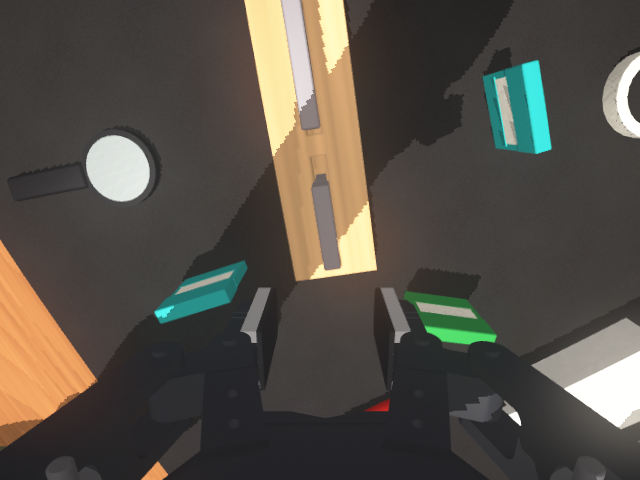

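The wrist view shows the narrow holder's top face from about (320,182) to (332,268) and the wide one at (303,70). There is a turquoise plate at (203,290) and a green one at (450,318). Next I measure the holder's edges.

```bash
python3 - <<'E'
from h import *
import pickle
s,c=pickle.load(open("st.pkl","rb"));im=cv2.imread("pics/st.png")
hsv=cv2.cvtColor(im,cv2.COLOR_BGR2HSV)
m=((hsv[...,1]<70)&(hsv[...,2]>60)).astype(np.uint8); m[:,:300]=0;m[:,352:]=0;m[:165]=0;m[280:]=0
n,l,st,ce=cv2.connectedComponentsWithStats(m);k=1+np.argmax(st[1:,4]);print(st[k])
E=[]
for v in range(176,276,6):
    u=np.flatnonzero(l[v]==k)
    if len(u):print(v,u[0],u[-1],im[v,(u[0]+u[-1])//2].tolist());E.append((v,u[0]-.5,u[-1]+.5))
E=np.array([e for e in E if 192<e[0]<262])
pl=np.polyfit(E[:,0],E[:,1],1);pr=np.polyfit(E[:,0],E[:,2],1)
for v in(195,225,255):
    a=onz(c,(np.polyval(pl,v),v),.082)*1000;b=onz(c,(np.polyval(pr,v),v),.082)*1000;print(v,a.round(1),b.round(1),((a+b)/2).round(1),np.hypot(*(a-b)[:2]))
u0=int(np.polyval((pl+pr)/2,190));print("top",[(v,im[v,int(np.polyval((pl+pr)/2,v))].tolist()) for v in range(172,192)])
print("bot",[(v,im[v,int(np.polyval((pl+pr)/2,v))].tolist()) for v in range(260,276)])
for n,p in(("green",(450,310)),("green l",(405,293)),("turq",(247,262)),("turq2",(240,290))): print(n,(onz(c,p,.06)*1000).round())
E
```

```text
[ 312  174   28   96 1585]
176 316 325 [96, 97, 108]
182 313 328 [95, 97, 107]
188 312 328 [123, 123, 132]
194 312 329 [123, 124, 133]
200 313 330 [123, 124, 134]
206 314 331 [122, 124, 133]
212 315 332 [122, 124, 134]
218 316 333 [123, 124, 135]
224 317 334 [123, 124, 135]
230 318 335 [123, 125, 136]
236 319 336 [123, 124, 136]
242 320 336 [123, 124, 136]
248 321 337 [121, 124, 136]
254 322 338 [122, 124, 136]
260 323 339 [122, 124, 137]
266 324 339 [121, 123, 135]
195 [509.2 234.9  82. ] [520.2 229.9  82. ] [514.7 232.4  82. ] 12.062383771315213
225 [503.7 214.9  82. ] [514.6 210.   82. ] [509.1 212.5  82. ] 11.953480343408275
255 [497.9 194.1  82. ] [508.7 189.2  82. ] [503.3 191.6  82. ] 11.849990333034274
top [(172, [106, 153, 197]), (173, [106, 148, 189]), (174, [101, 125, 153]), (175, [96, 98, 109]), (176, [96, 98, 108]), (177, [96, 98, 108]), (178, [96, 98, 108]), (179, [96, 97, 108]), (180, [98, 99, 109]), (181, [100, 102, 111]), (182, [96, 98, 107]), (183, [96, 98, 107]), (184, [96, 98, 108]), (185, [98, 100, 110]), (186, [110, 111, 120]), (187, [121, 122, 131]), (188, [123, 123, 132]), (189, [125, 124, 133]), (190, [124, 123, 132]), (191, [123, 123, 132])]
bot [(260, [122, 124, 137]), (261, [121, 124, 136]), (262, [121, 123, 135]), (263, [121, 123, 135]), (264, [121, 123, 136]), (265, [121, 123, 135]), (266, [121, 123, 135]), (267, [121, 123, 135]), (268, [119, 121, 133]), (269, [131, 158, 191]), (270, [165, 226, 251]), (271, [184, 244, 255]), (272, [183, 244, 255]), (273, [184, 245, 255]), (274, [184, 244, 255]), (275, [159, 224, 251])]
green [569. 103.  60.]
green l [541. 132.  60.]
turq [441. 205.  60.]
turq2 [425. 187.  60.]
```

Request:
arm_command --targets "2 3 -10 0 0 4.3 40;1.4 2.5 -20 0 0 4.3 40;0 0 -25 0 0 0 40;0 0 -25 0 0 0 40;0 0 -22 0 0 0 40;0 0 -18 0 0 0 40;0 0 -10 0 0 0 40;0 0 -5.5 0 0 0 40"

```text
time_s: 5.25
tcp_pos: [0.5087, 0.2101, 0.224]
tcp_rot: [[0.269, 0.963, 0.0], [0.963, -0.269, 0.0], [0.0, 0.0, -1.0]]
ft_force: [1.1, 0.3, 0.3]
width: 0.0401
gripper_force: 0.0
```

Request:
arm_command --targets "0 0 0 0 0 0 40;0 0 0 0 0 0 30;0 0 0 0 0 0 20;0 0 0 0 0 0 14;0 0 0 0 0 0 6;0 0 0 0 0 0 6;0 0 0 0 0 0 6;0 0 0 0 0 0 6" --newtons 50

```text
time_s: 6.25
tcp_pos: [0.5086, 0.2103, 0.2246]
tcp_rot: [[0.269, 0.963, 0.0], [0.963, -0.269, 0.0], [0.0, 0.0, -1.0]]
ft_force: [-1.1, -0.9, 5.2]
width: 0.0113
gripper_force: 49.5
```

Request:
arm_command --targets "0 0 4 0 0 0 6;0 0 8 0 0 0 6;0 0 12 0 0 0 6;0 0 16 0 0 0 6;0 0 20 0 0 0 6;0 0 20 0 0 0 6;0 0 15 0 0 0 6;0 0 5 0 0 0 6"

```text
time_s: 7.25
tcp_pos: [0.5089, 0.2102, 0.3257]
tcp_rot: [[0.269, 0.963, 0.002], [0.963, -0.269, 0.0], [0.001, 0.002, -1.0]]
ft_force: [-0.0, -0.2, -1.1]
width: 0.0112
gripper_force: 48.7
```

```bash
python3 - <<'E'
from h import *
import pickle
s=observe();c=get_calibration("wrist");im=grab_frame("wrist");pickle.dump((s,c),open("held.pkl","wb"));cv2.imwrite("pics/heldfull.png",im)
print(s["time_s"],s["tcp_pos"],np.degrees(np.arctan2(s["tcp_rot"][1,1],s["tcp_rot"][0,1])),s["ft_force"],s["width"],s["gripper_force"])
E
```

```text
7.25 [0.5088586  0.21019938 0.32572285] -15.614781448592248 [-0.01714443 -0.17965867 -1.14195279] 0.01116303816664673 48.65838646888733
```

View pics/heldfull.png

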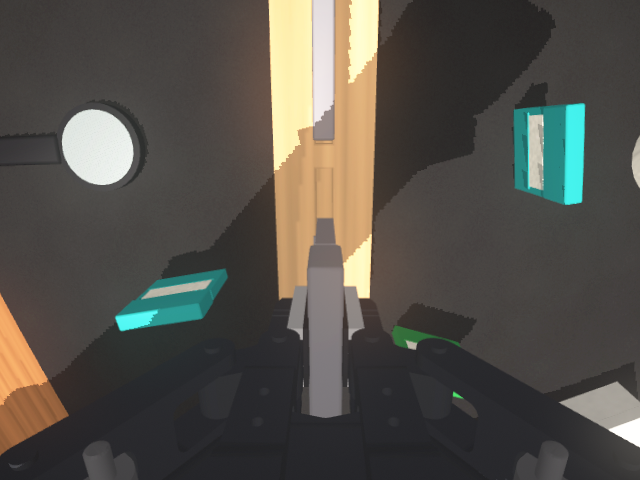

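The holder is held straight in the jaws, its top face spanning rows 266 to 416 and columns 308 to 343. The wide holder is still in its slot. Next I work out the holder's offset in the hand.

```bash
python3 - <<'E'
from h import *
import pickle
s,c=pickle.load(open("held.pkl","rb"));im=cv2.imread("pics/heldfull.png").astype(int)
for v in (285,320,360,400): print(v,[(u,int(im[v,u].sum()//3)) for u in list(range(304,313))+list(range(338,348))])
print([(v,int(im[v,326].sum()//3)) for v in list(range(240,274))+list(range(408,422))])
R=s["tcp_rot"]
z=.082+s["tcp_pos"][2]-.2246
for p in [(308.5,285),(343,285),(308.5,360),(343,360),(325,267),(325,415)]:
    print(p,(R.T@(onz(c,p,z)-s["tcp_pos"])*1000).round(1))
E
```

```text
285 [(304, 154), (305, 155), (306, 148), (307, 124), (308, 120), (309, 124), (310, 127), (311, 130), (312, 130), (338, 134), (339, 133), (340, 130), (341, 127), (342, 123), (343, 150), (344, 204), (345, 220), (346, 221), (347, 222)]
320 [(304, 48), (305, 48), (306, 48), (307, 49), (308, 73), (309, 119), (310, 123), (311, 127), (312, 128), (338, 130), (339, 130), (340, 126), (341, 123), (342, 103), (343, 54), (344, 53), (345, 54), (346, 54), (347, 86)]
360 [(304, 52), (305, 53), (306, 53), (307, 52), (308, 53), (309, 86), (310, 119), (311, 122), (312, 125), (338, 124), (339, 123), (340, 119), (341, 102), (342, 65), (343, 51), (344, 54), (345, 54), (346, 53), (347, 52)]
400 [(304, 69), (305, 68), (306, 67), (307, 68), (308, 70), (309, 92), (310, 115), (311, 117), (312, 121), (338, 122), (339, 118), (340, 116), (341, 98), (342, 73), (343, 67), (344, 69), (345, 70), (346, 69), (347, 68)]
[(240, 107), (241, 108), (242, 107), (243, 117), (244, 122), (245, 111), (246, 107), (247, 108), (248, 107), (249, 108), (250, 108), (251, 108), (252, 108), (253, 108), (254, 108), (255, 108), (256, 108), (257, 108), (258, 108), (259, 108), (260, 108), (261, 108), (262, 109), (263, 108), (264, 109), (265, 109), (266, 112), (267, 119), (268, 127), (269, 130), (270, 132), (271, 134), (272, 133), (273, 133), (408, 122), (409, 123), (410, 123), (411, 123), (412, 122), (413, 122), (414, 122), (415, 121), (416, 122), (417, 112), (418, 43), (419, 43), (420, 43), (421, 43)]
(308.5, 285) [ 23.5  -5.1 142.6]
(343, 285) [ 23.5   5.9 142.6]
(308.5, 360) [ -4.4  -5.5 142.6]
(343, 360) [ -4.5   6.3 142.6]
(325, 267) [ 29.6   0.2 142.6]
(325, 415) [-2.780e+01  1.000e-01  1.426e+02]
```

Request:
arm_command --targets "6 -29 0 0 0 1.6 6;6 -29 0 0 0 1.6 6;6 -29 0 0 0 1.6 6;6 -29 0 0 0 1.6 6;6 -29 0 0 0 1.6 6;6 -29 0 0 0 1.6 6;6 -29 0 0 0 1.6 6;6 -29 0 0 0 1.6 6"

```text
time_s: 8.3
tcp_pos: [0.5564, -0.0229, 0.3234]
tcp_rot: [[0.048, 0.999, -0.001], [0.999, -0.048, 0.0], [0.0, -0.001, -1.0]]
ft_force: [-0.0, 0.1, -0.6]
width: 0.0112
gripper_force: 48.6
```

Request:
arm_command --targets "6 -29 0 0 0 1.5 6;6 -29 0 0 0 1.5 6;6 -29 0 0 0 1.5 6;6 -29 0 0 0 1.5 6;6 -29 0 0 0 1.5 6;4 -20 0 0 0 1.1 6;1.1 -11.2 0 0 0 0 6;0 0 0 0 0 0 6"

```text
time_s: 9.3
tcp_pos: [0.5914, -0.1987, 0.3236]
tcp_rot: [[-0.099, 0.995, -0.001], [0.995, 0.099, 0.001], [0.001, -0.001, -1.0]]
ft_force: [-0.1, -0.0, -1.5]
width: 0.0115
gripper_force: 48.6
```

Request:
arm_command --targets "0 0 -6 0 0 0 6;0 0 -8 0 0 0 6;0 0 -8 0 0 0 6;0 0 -8 0 0 0 6;0 0 -8 0 0 0 6;0 0 -8 0 0 0 6;0 0 0 0 0 0 6;0 0 0 0 0 0 6"

```text
time_s: 10.3
tcp_pos: [0.5918, -0.1982, 0.2785]
tcp_rot: [[-0.101, 0.995, 0.0], [0.995, 0.101, -0.0], [-0.0, 0.0, -1.0]]
ft_force: [-0.3, 0.2, -0.3]
width: 0.0111
gripper_force: 48.6
```

```bash
python3 - <<'E'
from h import *
import pickle
s=observe();print(s["time_s"],s["tcp_pos"],np.degrees(np.arctan2(s["tcp_rot"][1,1],s["tcp_rot"][0,1])),s["ft_force"],s["tcp_rot"][:,2])
a=grab_frame("scene");b=grab_frame("side");w=grab_frame("wrist")
c=lambda im,u,v,W,H:cv2.resize(im[v:v+H,u:u+W],(400,300),interpolation=cv2.INTER_CUBIC)
cv2.imwrite("pics/pre_s.png",a);cv2.imwrite("pics/pre_d.png",b);cv2.imwrite("pics/pre_w.png",w)
cv2.imwrite("pics/pre.png",np.vstack([np.hstack([c(a,235,260,80,60),c(b,285,150,80,60)]),np.hstack([c(w,240,180,160,120),c(w,160,120,320,240)])]))
E
```

```text
10.3 [ 0.59181623 -0.19817789  0.2784588 ] 5.7935717512490985 [-0.34426798  0.16413191 -0.28337003] [ 4.89139196e-04 -1.54059311e-04 -9.99999869e-01]
```

View pics/pre.png

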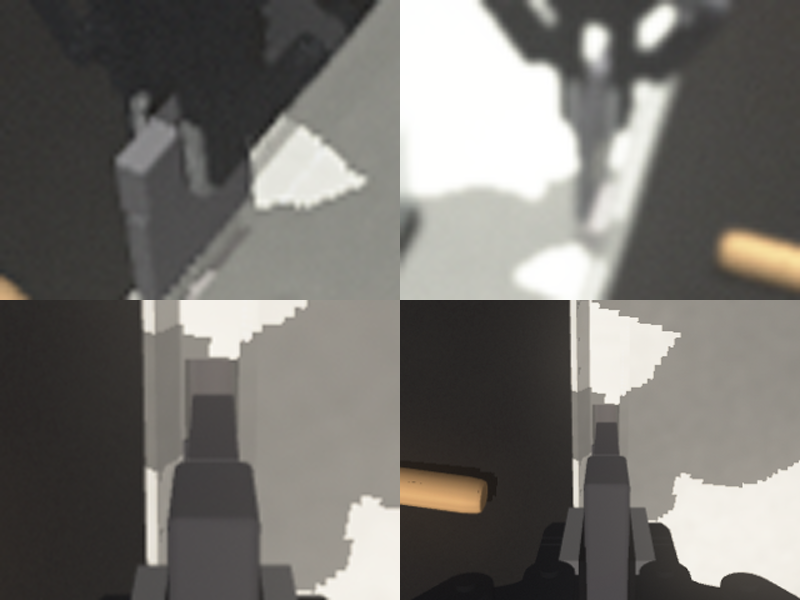

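Wrist crop: the bay (panel x 187–238, y 358–395) shows just past the tongue's lower end (x 190–238), so they look aligned. I'll check with numbers before pushing down.

```bash
python3 - <<'E'
from h import *
c=get_calibration("wrist");im=cv2.imread("pics/pre_w.png").astype(int);s=observe();R=s["tcp_rot"]
for v in (205,207,209,211,213,216,220,225): print(v,[int(x.sum()//3) for x in im[v,308:345]])
print([(v,int(im[v,325].sum()//3)) for v in range(198,224)])
# predicted bay corners and predicted tongue +y end (bottom at z=.0639)
yw=np.radians(5.8);X=np.array([np.cos(yw),np.sin(yw),0]);Y=np.array([-np.sin(yw),np.cos(yw),0])
B=np.array([.592,-.1975,.052]);H=np.array([*(s["tcp_pos"]+R[:,0]*.0005)[:2],.0639])
print("bay",proj(c,[B-X*.00575+Y*.033,B+X*.00575+Y*.033,B-X*.00575+Y*.027,B+X*.00575+Y*.027]).round(1).tolist())
print("tongue",proj(c,[H-X*.003+Y*.0285,H+X*.003+Y*.0285,H-X*.004+Y*.03+[0,0,.003],H+X*.004+Y*.03+[0,0,.003],H-X*.004+Y*.03+[0,0,.046],H+X*.004+Y*.03+[0,0,.046]]).round(1).tolist())
E
```

```text
205 [121, 121, 121, 123, 134, 133, 105, 102, 110, 112, 110, 109, 109, 110, 111, 111, 112, 112, 112, 112, 112, 112, 111, 110, 111, 110, 104, 122, 141, 142, 142, 142, 142, 142, 143, 144, 145]
207 [121, 121, 121, 123, 133, 132, 105, 101, 110, 111, 110, 109, 110, 110, 110, 111, 111, 112, 112, 112, 112, 111, 111, 110, 110, 109, 104, 121, 141, 141, 141, 141, 141, 141, 142, 144, 145]
209 [121, 121, 120, 123, 132, 131, 105, 101, 109, 110, 110, 108, 109, 110, 110, 111, 111, 111, 112, 112, 112, 111, 110, 110, 110, 110, 103, 121, 140, 140, 140, 140, 140, 140, 141, 144, 145]
211 [121, 120, 120, 122, 132, 130, 105, 101, 109, 111, 108, 108, 109, 109, 110, 110, 111, 111, 112, 111, 111, 110, 110, 108, 109, 109, 107, 127, 140, 139, 139, 140, 140, 140, 141, 145, 145]
213 [120, 119, 119, 122, 132, 130, 104, 100, 108, 110, 109, 108, 108, 109, 110, 110, 111, 111, 112, 111, 110, 111, 109, 108, 108, 109, 106, 127, 140, 139, 140, 140, 140, 140, 141, 145, 146]
216 [119, 118, 118, 121, 131, 129, 104, 100, 107, 109, 109, 108, 108, 109, 110, 109, 110, 111, 111, 111, 110, 110, 109, 108, 107, 108, 106, 128, 140, 
[... 160 characters left out ...]
 127, 141, 140, 141, 141, 141, 141, 142, 144, 145]
225 [118, 117, 118, 121, 130, 129, 103, 95, 87, 67, 68, 68, 68, 68, 68, 69, 69, 69, 69, 69, 69, 69, 69, 69, 70, 76, 99, 125, 139, 139, 139, 139, 139, 139, 140, 143, 142]
[(198, 240), (199, 240), (200, 240), (201, 240), (202, 220), (203, 131), (204, 112), (205, 112), (206, 112), (207, 112), (208, 112), (209, 111), (210, 111), (211, 111), (212, 111), (213, 111), (214, 111), (215, 111), (216, 111), (217, 100), (218, 76), (219, 70), (220, 70), (221, 69), (222, 69), (223, 69)]
bay [[313.7, 202.9], [335.5, 202.9], [313.8, 214.0], [335.4, 214.0]]
tongue [[318.1, 216.6], [330.1, 216.6], [316.0, 215.0], [332.3, 215.0], [313.4, 240.0], [334.4, 240.0]]
```

Predicted and observed edges agree within 0.5 mm. Lowering slowly.

Request:
arm_command --targets "0 0 -4 0 0 0 6;0 0 -3 0 0 0 6;0 0 -3 0 0 0 6;0 0 -3 0 0 0 6;0 0 -3 0 0 0 6;0 0 -3 0 0 0 6;0 0 -3 0 0 0 6;0 0 0 0 0 0 6" --newtons 60

```text
time_s: 11.45
tcp_pos: [0.5915, -0.1982, 0.2559]
tcp_rot: [[-0.101, 0.995, -0.0], [0.995, 0.101, 0.0], [0.0, -0.0, -1.0]]
ft_force: [0.1, 0.1, -0.7]
width: 0.0113
gripper_force: 60.8
```

Request:
arm_command --targets "0 0 -1.5 0 0 0 6;0 0 -1.5 0 0 0 6;0 0 -1.5 0 0 0 6;0 0 -1.5 0 0 0 6;0 0 -1.5 0 0 0 6;0 0 -1 0 0 0 6;0 0 -0.5 0 0 0 6;0 0 0 0 0 0 6"

```text
time_s: 12.45
tcp_pos: [0.5919, -0.1981, 0.248]
tcp_rot: [[-0.101, 0.995, 0.001], [0.995, 0.101, -0.0], [-0.001, 0.001, -1.0]]
ft_force: [-1.3, 0.2, 6.2]
width: 0.0114
gripper_force: 62.1
```

Request:
arm_command --targets "0 0 -0.6 0 0 0 6;0 0 -0.6 0 0 0 6;0 0 -0.6 0 0 0 6;0 0 -0.6 0 0 0 6;0 0 -0.6 0 0 0 6;0 0 0 0 0 0 6;0 0 0 0 0 0 6;0 0 0 0 0 0 6"

```text
time_s: 13.45
tcp_pos: [0.5919, -0.1981, 0.2452]
tcp_rot: [[-0.101, 0.995, 0.001], [0.995, 0.101, -0.001], [-0.001, 0.001, -1.0]]
ft_force: [-2.1, 0.6, 8.1]
width: 0.0113
gripper_force: 62.3
```

Request:
arm_command --targets "0 0 -0.5 0 0 0 6;0 0 -0.5 0 0 0 6;0 0 -0.5 0 0 0 6;0 0 -0.4 0 0 0 6;0 0 0 0 0 0 6;0 0 0 0 0 0 6;0 0 0 0 0 0 6;0 0 0 0 0 0 6"

```text
time_s: 14.45
tcp_pos: [0.592, -0.198, 0.2446]
tcp_rot: [[-0.101, 0.995, 0.001], [0.995, 0.101, -0.001], [-0.001, 0.001, -1.0]]
ft_force: [-4.9, 1.6, 14.0]
width: 0.0115
gripper_force: 63.4
```

```bash
python3 - <<'E'
from h import *
s=observe();print(s["time_s"],s["tcp_pos"],s["ft_force"],s["gripper_force"],s["moment"])
c=get_calibration("wrist");w=grab_frame("wrist");a=grab_frame("scene");b=grab_frame("side")
k=lambda im,u,v,W,H:cv2.resize(im[v:v+H,u:u+W],(400,300),interpolation=cv2.INTER_CUBIC)
cv2.imwrite("pics/fin_w.png",w)
cv2.imwrite("pics/fin.png",np.vstack([np.hstack([k(a,225,250,100,75),k(b,275,140,100,75)]),np.hstack([k(w,240,180,160,120),k(b,220,290,120,90)])]))
# predicted top of holder head +y edge when home (z=.102) vs observed
R=s["tcp_rot"];H=s["tcp_pos"]+R[:,0]*.0005
for z in(.102,.104,.106): 
    e=np.array([*(H+R[:,0]*.03)[:2],z]); print(z,proj(c,[e]).round(1))
print([(v,int(w[v,325].astype(int).sum()//3)) for v in range(256,276)])
E
```

```text
14.45 [ 0.59197885 -0.19802899  0.2446153 ] [-4.92738672  1.61107505 14.02080001] 63.39682102203369 [0.38095522 1.27798155 0.04333082]
0.102 [[323.7 263.5]]
0.104 [[323.7 265.8]]
0.106 [[323.7 268.1]]
[(256, 67), (257, 68), (258, 67), (259, 67), (260, 67), (261, 66), (262, 66), (263, 66), (264, 66), (265, 66), (266, 68), (267, 73), (268, 77), (269, 79), (270, 80), (271, 81), (272, 81), (273, 80), (274, 81), (275, 80)]
```

View pics/fin.png

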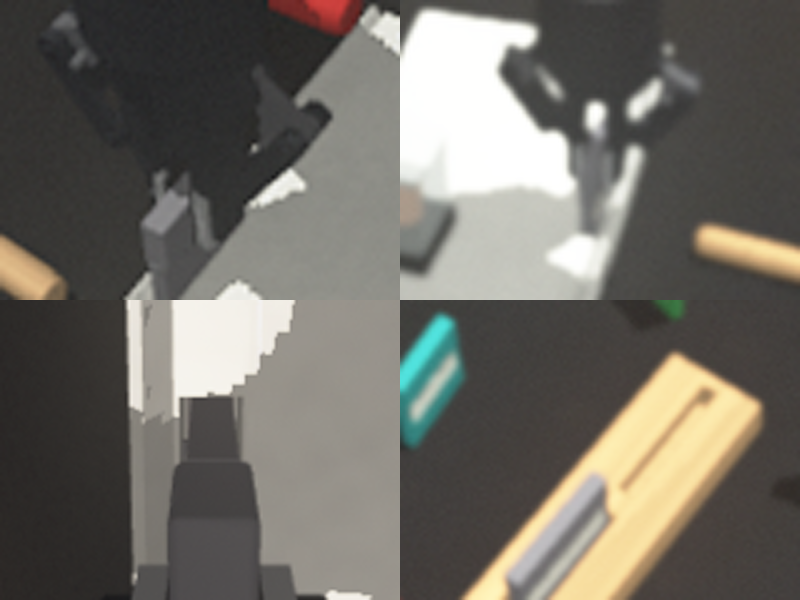

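The final views show the holder upright behind the lip, with the board level at the tongue and no slip in the fingers. The wide holder is undisturbed. TCP height 0.2446 m matches the home depth, and the force rose from about 8 N to 14 N there, so the strip is on its hard stop.

```bash
python3 -c "
from station import *
print(job_done())"
```

```text
the job is handed in; nothing more can be done
None
```

I lifted the narrower holder out of the stand and pressed it home in the bay, label to the lip, with the fingers still holding it. I handed the job in at about 14.6 s; no verdict came back.

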